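# Hold the patio shutter's spring-return key switch turned

## Task

The shutter key stands in the slotted wooden holder: slide it out along the groove, push it into the slot on top of the square grey key switch, working it past the sticky pins until it is fully home, and turn it a quarter turn clockwise (seen from above) to its stop. The switch springs back, so finish with the gripper still holding the key fully home and turned, without letting go. Leave the other things on the shelf where they are.

Things in the scene. Friction and masses are not known exactly. Their poses are not given: they have to be found in the camera images.
- key_bow (a point): centre of the key's bow, the flat black grip at its top: 30 mm along x, 9 mm thick along y, 34 mm high along z (17 mm up and down from this point); grasp it across its 9 mm. The key stands upright, 88 mm long, 35 to 70 g, and is the same after half a turn about z. Below the bow come a round 6 mm neck, a flange, a shank and the blade.
- key_tip (a point): tip of the key's blade, 71 mm below the bow's centre; axes as the key's. Upwards from here: flat steel blade, 14 mm along x and 5 mm along y, to 18 mm (below 11 mm it narrows to 9 mm at the rounded tip); round 5 mm shank to 32 mm; round flange, 18 mm across, from 32 to 36 mm; neck to 54 mm; bow to 88 mm.
- key: the whole key; its origin is the tip of the blade, z up along the key, x along the flat of bow and blade
- holder: wooden key holder fixed on the shelf, 66 x 44 mm, 60 mm high; origin on the shelf surface, z up. The key is parked at or up to 10 mm to +x of it, in a T-groove along x, closed at +x. The flange rides under two lips (tops 60 mm high, 9 mm apart), so the key cannot be lifted out. Parked, the tip is 16 mm and the bow's centre 87 mm above the shelf, bow along x; nothing stands beside it.
- holder_mouth (a point): the open end of the holder's groove, 25 mm to -x of the holder's origin, 60 mm above the shelf (level with the lips' tops). The key leaves the holder only by sliding level this way, along the holder's -x; it is clear when the flange is past this point (at most 45 mm of travel).
- switch: the key switch: a square grey box, 74 x 74 mm, 62 mm high, fixed on the shelf, with a slot in its top; origin under its centre. Two sprung, sticky pins inside catch the blade when its tip is about 17 to 24 mm and 25 to 31 mm deep; pushing past each takes some 5 to 15 N, and small twists to and fro (0.04 rad) can help.
- switch_slot (a point): centre of the key slot in the switch's top face, on the turning axis, 62 mm above the shelf; z up, slot along x: 16.5 mm (x) by 7.5 mm (y). The blade goes straight down, bow along x (either way round), and is fully home when the flange sits on the top face, tip 32 mm deep. The fixed slot lets it turn only when at least 26 mm deep.
- plug (a joint): angle of the cylinder inside the switch, rad: 0 at rest (always so at the start, in line with the slot), growing clockwise seen from above, hard stop at 1.571. A spring (up to 0.07 N m) brings it back to 0 when let go. The blade has about 0.1 rad of play in it, so the key must turn that much further than the cylinder.
- ramekin_a: a grey stoneware ramekin, 82 mm across, 45 mm high; origin under its centre; stands between the switch and the holder; a bystander
- ramekin_b: the other grey ramekin, same size, further from the robot; a bystander
- spatula: black plastic spatula, 280 mm, lying at the back of the shelf; a bystander
- roasting_tray: stainless steel roasting tray, 340 x 250 x 45 mm, at the right side; a bystander
- tongs: chrome tongs, 210 mm, lying in the roasting tray; a bystander
- shaker_0: the right-hand (-y to +y) empty glass shaker, 42 mm across, 70 mm high, in the tray of the spice rack on the left; origin under its centre; a bystander
- shaker_1: the middle (-y to +y) empty glass shaker, 42 mm across, 70 mm high, in the tray of the spice rack on the left; origin under its centre; a bystander
- shaker_2: the left-hand (-y to +y) empty glass shaker, 42 mm across, 70 mm high, in the tray of the spice rack on the left; origin under its centre; a bystander

How it is judged (in metres and radians):
On the way, in this order (a step that is already met when the one before it is completed fails the run):
1. the key is drawn out of the open end of the holder, held by the fingers (x of key_tip in the frame of holder below -0.036 m and contact force between the fingers and key above 1 N), for 0.1 s.
2. the key is fully home in the switch, not yet turned (z of key_tip in the frame of switch_slot below -0.029 m and horizontal distance between key_tip and switch_slot below 0.005 m and value of joint plug below 1 rad), for 0.1 s.
3. the key is turned to the stop (z of key_tip in the frame of switch_slot below -0.029 m and horizontal distance between key_tip and switch_slot below 0.005 m and contact force between the fingers and key above 1 N and value of joint plug above 1.3 rad), for 0.3 s.
At the end, for the whole second after the job is handed in: The key is fully home (tip at least 29 mm deep and within 5 mm of the slot's axis), the cylinder stands turned clockwise by more than 1.3 rad against its spring, and the fingers hold the key with more than 1 N (all of step 3); the arm keeps its last pose, push and grip.
It fails at once if a bystander is moved by more than 25 mm (distance of any of ramekin_a, ramekin_b, spatula, roasting_tray, tongs, shaker_0, shaker_1, shaker_2 from where it was at the start of the episode above 0.025 m).
It also fails if it takes over 58 s, if anything falls off the work surface, if the arm or the gripper's body presses on something with over 40 N, if the wrist force passes 120 N, or if a joint passes its speed limit or range.

## Robot

A 6-joint arm with a two-finger parallel gripper is mounted at the origin on the work surface. World frame = base frame: x ahead of the robot, y to its left, z up, the work surface at z = 0. Lengths are in mm, angles in rad, forces in N, time in s.
With the tool pointing down it reaches from about 350 to 875 mm from the base axis. Payload 4.2 kg.
Tool frame: the origin (TCP) lies between the finger pads; the fingertips stand 8 mm ahead of it and the grasp point (between the pads) lies 11 mm behind it (ctrl.tips_ahead is the distance from the TCP to the fingertips, in mm); z points along the fingers, y is the line along which they close (so a half turn about z gives the same grasp; the last joint's range is limited). The gripper opens to 87 mm and grips with 3 to 60 N. Pads are 19 mm wide; open, the fingers measure 117 mm over their backs; the gripper's body (75 mm by 190 mm) begins 51 mm behind the grasp point.
Start: joints at [1.441, 0.385, 0.008, 0, -1.194, -0.259], TCP at [236.891, 578.344, 230.55] pointing down, gripper open.
Joint ranges: [-3.14, 3.14], [-1.21, 2.06], [-1.07, 1.41], [-3.16, 2.05], [-2.99, -0.16], [-3.1, 3.1]. Speed limits (rad/s): [2.79, 2.79, 3.14, 3.14, 3.14, 3.14].

## Interface

Orientations are given as a rotation vector (axis times angle).
In Python, from plant import ctrl gives the robot as it stands. The module is installed in compiled form; this text tells all that it offers.
- The arm moves only by the shell command python3 -m inch 'ROWS'. ROWS is JSON, a list that holds one entry, the list of rows, each a list of 7 numbers: the shift along the tool's x, y, z in mm, then the turn, a rotation vector about the tool's x, y, z in degrees, then the closure in counts, from 0 (fully open) to 255 (shut). In form: [[[tx, ty, tz, wx, wy, wz, fingers], ...]]. A call has 1 to 20 rows; each row is the pose to reach, as a shift and turn from the pose commanded when the call began, along the tool's axes at that moment; what a row does not reach only later rows make up. A row lasts 1/10 s, in which the tool goes at most 50 mm and 8.59 degrees, less where a joint would pass 70% of its speed; a pose out of reach is approached as far as the arm can. A call with a gripper value outside its range is refused whole. The fingers move at their own pace and stop on an object; the grip force is fixed at half the most. Time passes only in rows, so rows that repeat a pose let the fingers close. It gives the time, the measured TCP pose, the force, the opening and the grip force at its end, in the units of the state.
- ctrl.get_obs(): the state, without advancing time (a new reading comes with each control period).
- ctrl.camera(name): name is "side" or "top" or "wrist"; returns (picture, depth): 480x640x3 uint8, red, green, blue; 480x640 float32, mm along the optical axis (not along the pixel's ray), 0 where there is no reading.
- ctrl.get_calibration(name): a dict with "fx", "fy", "cx", "cy" (pixels), "extrinsics" (4x4, takes a point from world to camera coordinates); the wrist camera has in their place "mount" (4x4, takes a point from camera to tool coordinates, whose origin is the TCP and whose axes are the flange's). Camera axes: x right, y down, z forward; pixel columns grow to the right and rows downward; lengths in mm; the calibration is good to about 2 mm. The wrist camera is an equidistant fisheye: a pixel r from the principal point sees the ray r / f radians off the axis. A picture is of the moment at which its call begins: read the wrist's pose just before it. get_calibration takes no time and is no camera call.
- ctrl.hand_in(): hands the job in; it is judged then, once.
The state is a dict: "t": time; "joints": joint angles; "joint_velocities": joint speeds; "tau": joint torques, N m; "tool_pos": TCP position; "tcp_rot": TCP orientation; "ft_force": force on the tool from outside, world axes, zero at the start; "moment": the same for the moment, N m; "gripper_width": finger opening in mm; "grip_force": force on a finger pad.
Only numpy, scipy, OpenCV 4.12 (cv2) and the standard library are available. Lean on these libraries where they do the work, as an engineer would, in place of code of your own. Each camera call takes 0.05 s, during which the arm holds its last target. There are 200 camera calls.

## Working session

There is one attempt and no reset: what is moved stays moved. The work goes in short steps, Python scripts to look and compute and a shell command to move; the robot and the scene stay as the last step left them, time stands still between calls to the robot, and variables do not carry over. Pictures are saved under pics/ and viewed, at most 10 in all, crops included, and the job is handed in when it is done.

```bash
mkdir -p pics; cat > h.py <<'E'
import numpy as np, cv2
from plant import ctrl
from scipy.spatial.transform import Rotation as R
def grab(n):
    p,d=ctrl.camera(n); return p,d
def cloud(n,d):
    c=ctrl.get_calibration(n); v,u=np.mgrid[:480,:640]
    P=np.stack([(u-c['cx'])/c['fx']*d,(v-c['cy'])/c['fy']*d,d],-1)
    E=np.array(c['extrinsics']); return (P-E[:3,3])@E[:3,:3]
E
python3 - <<'E'
from h import *
for n in('top','side'):
    p,d=grab(n); np.savez(n,p=p,d=d); cv2.imwrite(f'pics/{n}0.png',p[:,:,::-1])
    print(n,ctrl.get_calibration(n))
o=ctrl.get_obs();print(o)
E
```

```text
top {'fx': 452.5740829205926, 'fy': 452.5740829205926, 'cx': 322.27713024958246, 'cy': 239.05995576199265, 'extrinsics': array([[-2.43317862e-03, -9.99885866e-01,  1.49109049e-02,
        -2.93585170e+01],
       [-9.92452473e-01,  5.86379411e-04, -1.22628484e-01,
         6.00089483e+02],
       [ 1.22605744e-01, -1.50967414e-02, -9.92340627e-01,
         1.15845086e+03],
       [ 0.00000000e+00,  0.00000000e+00,  0.00000000e+00,
         1.00000000e+00]])}
side {'fx': 524.6847264535653, 'fy': 524.6847264535653, 'cx': 325.33828501890855, 'cy': 240.25264131646597, 'extrinsics': array([[ 8.54366609e-01, -5.19279774e-01,  2.01547638e-02,
        -5.17070180e+02],
       [-3.44860810e-01, -5.95556236e-01, -7.25523116e-01,
         2.72705909e+02],
       [ 3.88752775e-01,  6.12912136e-01, -6.87902605e-01,
         1.37612065e+03],
       [ 0.00000000e+00,  0.00000000e+00,  0.00000000e+00,
         1.00000000e+00]])}
{'t': 0.1, 'joints': array([ 1.44058227e+00,  3.85490134e-01,  6.75222254e-03, -4.60653282e-04,
       -1.19398593e+00, -2.58563950e-01]), 'joint_velocities': array([ 0.00099335, -0.00141228,  0.00283838,  0.00175726,  0.00223897,
       -0.00159562]), 'tau': array([-2.37157001e-04, -3.91691172e+01,  1.87936538e+01,  4.23183560e+00,
        1.34848128e-02, -6.77395974e-05]), 'tool_pos': array([236.71063017, 577.87150164, 229.55481865]), 'tcp_rot': array([ 3.08045768e+00, -6.06737108e-01, -4.76718325e-04]), 'ft_force': array([-0.74100681,  0.91939074, -0.12847208]), 'moment': array([ 0.01918103, -0.02122505,  0.0183352 ]), 'grip_force': 0.0, 'gripper_width': 87.24952857273207}
```

View pics/top0.png

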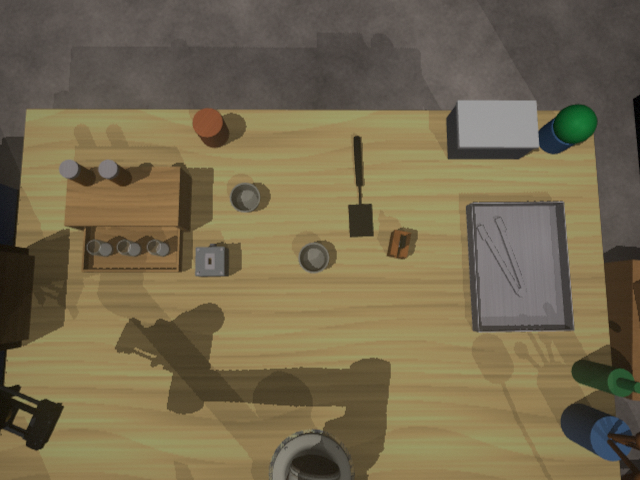

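View pics/side0.png

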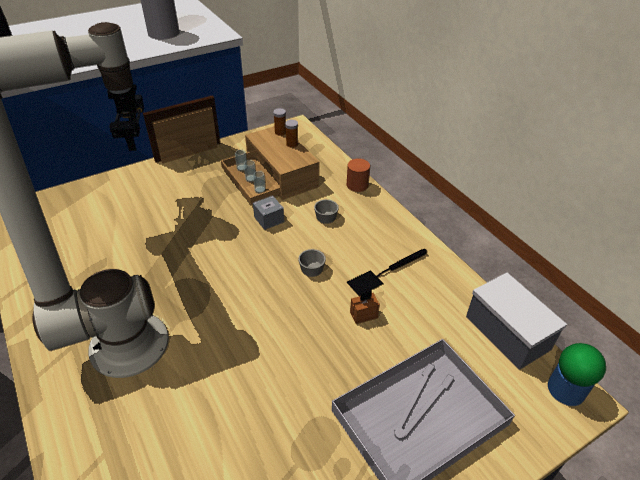

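The top view shows the switch at about (211,261) with its slot at (210,260), ramekin_a at (314,257) and the holder with the key at about (400,243). The side view shows the bow above the holder at (366,294). Next I'll crop in for pose measurements.

```bash
python3 - <<'E'
from h import *
z=np.load('top.npz');p,d=z['p'],z['d'];W=cloud('top',d)
a=p[213:273,370:430];b=p[233:293,180:240]
s=np.load('side.npz');c=s['p'][270:330,335:395]
f=lambda q:cv2.resize(q,(390,390),interpolation=cv2.INTER_CUBIC)
cv2.imwrite('pics/c1.png',np.hstack([f(a),f(b)])[:,:,::-1])
def box(n,W,r,lo,hi):
    w=W[r].reshape(-1,3);m=(w[:,2]>lo)&(w[:,2]<hi);q=w[m]
    rect=cv2.minAreaRect(q[:,:2].astype(np.float32));print(n,m.sum(),q.mean(0).round(1),rect)
for lo,hi in((30,68),(53,67),(80,115)): box(f'hold{lo}',W,np.s_[220:265,380:420],lo,hi)
box('sw',W,np.s_[235:285,190:235],52,72)
W2=cloud('side',s['d'])
for lo,hi in((52,67),(80,115)): box(f'hold{lo}',W2,np.s_[280:325,345:385],lo,hi)
box('sw',W2,np.s_[195:230,250:290],54,70)
E
```

```text
hold30 401 [ 584.2 -229.9   56.7] ((585.2897338867188, -232.53355407714844), (44.796669006347656, 66.63470458984375), 79.38668823242188)
hold53 334 [ 585.5 -231.3   59.7] ((585.4625244140625, -232.56591796875), (44.796669006347656, 66.28314971923828), 79.38668823242188)
hold80 61 [ 584.6 -231.3   99.8] ((585.2633056640625, -232.11643981933594), (8.988937377929688, 29.51057243347168), 79.00397491455078)
sw 846 [539.5 258.3  62. ] ((539.9903564453125, 259.1269226074219), (74.32719421386719, 75.48735809326172), 1.4781417846679688)
hold52 277 [ 584.3 -238.7   59.4] ((586.9867553710938, -234.06124877929688), (48.93355941772461, 68.73396301269531), 79.87602996826172)
hold80 90 [ 585.4 -235.9   95.9] ((586.2516479492188, -235.16758728027344), (13.277678489685059, 31.13450813293457), 72.86033630371094)
sw 391 [540.4 254.5  61.8] ((541.681640625, 257.10198974609375), (79.02735900878906, 81.1736831665039), 1.3546937704086304)
```

View pics/c1.png

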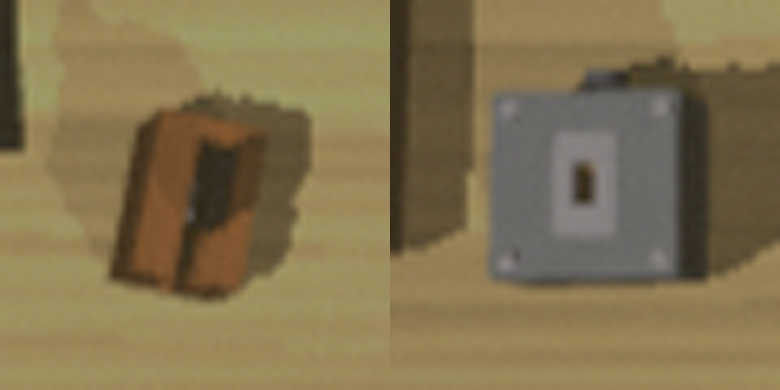

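The groove opens toward the robot (bottom of the left crop) and the holder's yaw is about -10.6°, with the bow centred at about (585,-232). The slot sits at the switch centre, about (540,259), running along world x with a yaw of about 1.4°. I'll work out the approach.

```bash
cat >> h.py <<'E'
def go(x,y,z,yaw,ref=None):
    """print shift (tool axes, mm) and turn (deg) from measured pose to TCP x,y,z, tool down, tool x at yaw deg"""
    o=ctrl.get_obs(); A=R.from_rotvec(o['tcp_rot']) ; p=o['tool_pos']
    if ref is not None: p=np.array(ref[:3]); A=R.from_euler('z',ref[3],degrees=True)*R.from_euler('x',180,degrees=True)
    T=R.from_euler('z',yaw,degrees=True)*R.from_euler('x',180,degrees=True)
    print('shift',A.inv().apply(np.array([x,y,z])-p).round(2),'turn',(A.inv()*T).as_rotvec(degrees=True).round(2),
      't',o['t'],'yaw',np.degrees(np.arctan2(*A.as_matrix()[[1,0],0])).round(2))
E
python3 - <<'E'
from h import *
go(585.5,-232.5,190,-10.6)
W=cloud('top',np.load('top.npz')['d'])
for n,r in(('rack',np.s_[165:275,65:192]),('spat',np.s_[130:240,345:375])):
    w=W[r].reshape(-1,3);print(n,np.percentile(w[:,2],[50,90,98]),w[w[:,2]>30][:,:2].min(0),w[:,:2].max(0))
E
```

```text
shift [630.04 617.5   40.82] turn [ 1.100e-01  1.000e-02 -1.169e+01] t 0.1 yaw -22.29
rack [101.21482975 113.24141674 196.56468908] [453.45612682 -12.21821327] [812.89837063 676.82708502]
spat [ 1.22485026 13.46476394 20.7766981 ] [453.45612682 -12.21821327] [915.55624713 -12.21821327]
```

```bash
python3 -m inch '[[[630,617.5,40,0,0,-11.7,90],[630,617.5,40,0,0,-11.7,90],[630,617.5,40,0,0,-11.7,90],[630,617.5,40,0,0,-11.7,90],[630,617.5,40,0,0,-11.7,90],[630,617.5,40,0,0,-11.7,90],[630,617.5,40,0,0,-11.7,90],[630,617.5,40,0,0,-11.7,90],[630,617.5,40,0,0,-11.7,90],[630,617.5,40,0,0,-11.7,90],[630,617.5,40,0,0,-11.7,90],[630,617.5,40,0,0,-11.7,90],[630,617.5,40,0,0,-11.7,90],[630,617.5,40,0,0,-11.7,90],[630,617.5,40,0,0,-11.7,90],[630,617.5,40,0,0,-11.7,90],[630,617.5,40,0,0,-11.7,90],[630,617.5,40,0,0,-11.7,90],[630,617.5,40,0,0,-11.7,90],[630,617.5,40,0,0,-11.7,90]]]'; python3 -m inch '[[[0,0,0,0,0,0,90],[0,0,0,0,0,0,90],[0,0,0,0,0,0,90]]]'
python3 - <<'E'
from h import *
go(585.5,-232.5,190,-10.6)
p,d=grab('wrist');np.savez('w1',p=p,d=d);cv2.imwrite('pics/w1.png',p[:,:,::-1]);print(ctrl.get_calibration('wrist'),ctrl.get_obs()['joints'],ctrl.get_obs()['gripper_width'],ctrl.get_obs()['tool_pos'])
E
```

```text
t: 2.1
tool_pos: [585.2, -232.4, 189.3]
tcp_rot: [-3.127, 0.292, 0.004]
ft_force: [-0.4, 0.3, 0.8]
gripper_width: 56.2
grip_force: 0.0
t: 2.4
tool_pos: [585.7, -230.8, 191.1]
tcp_rot: [-3.128, 0.287, -0.001]
ft_force: [-0.4, 0.5, 0.4]
gripper_width: 56.5
grip_force: 0.0
shift [0.09 1.72 1.11] turn [-0.   -0.03  0.12] t 2.4 yaw -10.48
{'fx': 371.64829954431775, 'fy': 371.64829954431775, 'cx': 317.91219836456526, 'cy': 235.23482524101806, 'mount': array([[ 3.89975237e-04, -9.60004398e-01, -2.79984650e-01,
         7.68312265e+01],
       [ 9.99999506e-01,  1.18372124e-04,  9.86972981e-04,
         3.05437671e-01],
       [-9.14356024e-04, -2.79984896e-01,  9.60003970e-01,
        -1.53651680e+02],
       [ 0.00000000e+00,  0.00000000e+00,  0.00000000e+00,
         1.00000000e+00]])} [-1.18912462e-01  4.20563348e-01 -3.80224454e-02 -3.67990621e-05
 -1.11153340e+00  1.50659431e+00] 56.09114465519503 [ 585.7960224  -230.91522204  191.0842744 ]
```

View pics/w1.png

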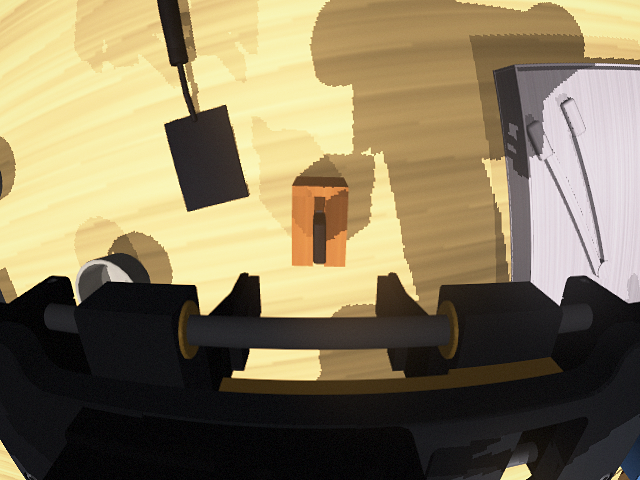

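The wrist view shows the holder at (320,225), with the bow as a dark strip at (319,237) standing in the groove, well aligned with the tool. I'll measure from its depth.

```bash
cat >> h.py <<'E'
def wcloud(d,o):
    c=ctrl.get_calibration('wrist'); v,u=np.mgrid[:480,:640]
    a=(u-c['cx'])/c['fx'];b=(v-c['cy'])/c['fy'];r=np.hypot(a,b)+1e-9
    k=np.tan(r)/r
    P=np.stack([a*k*d,b*k*d,d],-1);M=np.array(c['mount'])
    T=P@M[:3,:3].T+M[:3,3]
    return T, R.from_rotvec(o['tcp_rot']).apply(T.reshape(-1,3)).reshape(T.shape)+o['tool_pos']
E
python3 - <<'E'
from h import *
d=np.load('w1.npz')['d'];T,W=wcloud(d,ctrl.get_obs())
r=np.s_[165:275,285:360];w=W[r].reshape(-1,3);t=T[r].reshape(-1,3)
for lo,hi in((54,67),(95,112),(75,112)):
    m=(w[:,2]>lo)&(w[:,2]<hi);print(lo,m.sum(),w[m].mean(0).round(1),cv2.minAreaRect(w[m][:,:2].astype(np.float32)),'tool',t[m].min(0).round(1),t[m].max(0).round(1))
E
```

```text
54 3550 [ 588.6 -232.8   59.4] ((585.9745483398438, -232.35104370117188), (43.502418518066406, 66.3974380493164), 78.4916763305664) tool [-33.1 -20.7 129.4] [ 33.9  23.5 136.9]
95 558 [ 587.3 -232.5  103. ] ((586.4765014648438, -232.3365020751953), (8.342512130737305, 29.75450325012207), 79.67668914794922) tool [-14.   -2.9  86.2] [15.7  5.5 95.5]
75 641 [ 589.  -232.8  100.6] ((586.5549926757812, -232.501953125), (8.782710075378418, 29.92950439453125), 79.98006439208984) tool [-14.   -3.1  86.2] [ 15.9   5.7 116.1]
```

```bash
python3 -m inch '[[[1,1.3,40,0,0,0,90],[1,1.3,75,0,0,0,90],[1,1.3,100,0,0,0,90],[1,1.3,114,0,0,0,90],[1,1.3,114,0,0,0,90],[1,1.3,114,0,0,0,90]]]'; python3 -m inch '[[[0,0,0,0,0,0,255],[0,0,0,0,0,0,255],[0,0,0,0,0,0,255],[0,0,0,0,0,0,255],[0,0,0,0,0,0,255],[0,0,0,0,0,0,255],[0,0,0,0,0,0,255],[0,0,0,0,0,0,255],[0,0,0,0,0,0,255]]]'
```

```text
t: 3.05
tool_pos: [587.5, -233.4, 77.7]
tcp_rot: [3.128, -0.288, 0.003]
ft_force: [-0.2, -0.0, 0.2]
gripper_width: 56.6
grip_force: 0.0
t: 3.95
tool_pos: [586.6, -233.3, 76.5]
tcp_rot: [-3.128, 0.29, 0.0]
ft_force: [-0.4, 0.5, 0.3]
gripper_width: 9.3
grip_force: 30.0
```

```bash
python3 -m inch '[[[-4,0,0,0,0,0,255],[-9,0,0,0,0,0,255],[-14,0,0,0,0,0,255],[-20,0,0,0,0,0,255],[-26,0,0,0,0,0,255],[-32,0,0,0,0,0,255]]]'; python3 -m inch '[[[-6,0,0,0,0,0,255],[-12,0,0,0,0,0,255],[-18,0,0,0,0,0,255],[-24,0,0,0,0,0,255],[-28,0,0,0,0,0,255],[-28,0,0,0,0,0,255],[-28,0,0,0,0,0,255]]]'
```

```text
t: 4.55
tool_pos: [555.1, -227.1, 76.7]
tcp_rot: [-3.128, 0.289, -0.002]
ft_force: [3.0, 2.4, -0.5]
gripper_width: 8.4
grip_force: 30.0
t: 5.25
tool_pos: [527.6, -222.5, 76.6]
tcp_rot: [3.128, -0.289, 0.0]
ft_force: [0.7, 0.1, -0.4]
gripper_width: 8.5
grip_force: 30.0
```

```bash
python3 -m inch '[[[0,0,-20,0,0,0,255],[0,0,-50,0,0,0,255],[0,0,-80,0,0,0,255],[0,0,-90,0,0,0,255],[0,0,-90,0,0,0,255]]]'
python3 - <<'E'
from h import *
go(540,258.8,166,1.4)
E
```

```text
t: 5.75
tool_pos: [528.6, -222.5, 168.1]
tcp_rot: [3.128, -0.289, 0.006]
ft_force: [0.6, 0.1, -1.5]
gripper_width: 9.1
grip_force: 30.0
shift [ -77.14 -475.18    1.89] turn [ 1.000e-02 -2.200e-01 -1.197e+01] t 5.75 yaw -10.57
```

```bash
python3 -m inch '[[[-3,-20,0,0,0,-1,255],[-8,-50,0,0,0,-2,255],[-13,-80,0,0,0,-3,255],[-18,-110,0,0,0,-4,255],[-23,-145,0,0,0,-5,255],[-29,-180,0,0,0,-6,255],[-35,-215,0,0,0,-7,255],[-41,-250,0,0,0,-8,255],[-46,-285,0,0,0,-9,255],[-52,-320,0,0,0,-10,255],[-58,-355,0,0,0,-11,255],[-63,-390,0,0,0,-12,255],[-68,-420,0,0,0,-12,255],[-73,-450,0,0,0,-12,255],[-77,-475,0,0,0,-12,255],[-77,-475,0,0,0,-12,255],[-77,-475,0,0,0,-12,255],[-77,-475,0,0,0,-12,255]]]'
python3 - <<'E'
from h import *
go(540,258.8,166,1.4)
ims=[]
for n in('wrist','side','top'):
    o=ctrl.get_obs();p,d=grab(n);np.savez(n+'2',p=p,d=d,tp=o['tool_pos'],tr=o['tcp_rot']);ims.append(p)
f=lambda q:cv2.resize(q,(300,300),interpolation=cv2.INTER_CUBIC)
w=cv2.resize(ims[0],(480,360))
cv2.imwrite('pics/m2.png',w[:,:,::-1]); cv2.imwrite('pics/s2.png',cv2.resize(ims[1][110:240,190:350],(800,600)[:2] and (720,585),interpolation=cv2.INTER_CUBIC)[:,:,::-1])
E
```

```text
t: 7.55
tool_pos: [538.5, 257.7, 165.3]
tcp_rot: [3.14, 0.038, -0.003]
ft_force: [0.7, 0.1, -0.9]
gripper_width: 8.4
grip_force: 30.0
shift [ 1.57 -1.08 -0.69] turn [ 0.08  0.13 -0.02] t 7.55 yaw 1.38
```

View pics/m2.png

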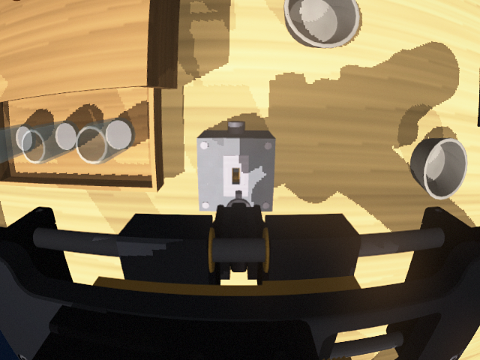

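View pics/s2.png

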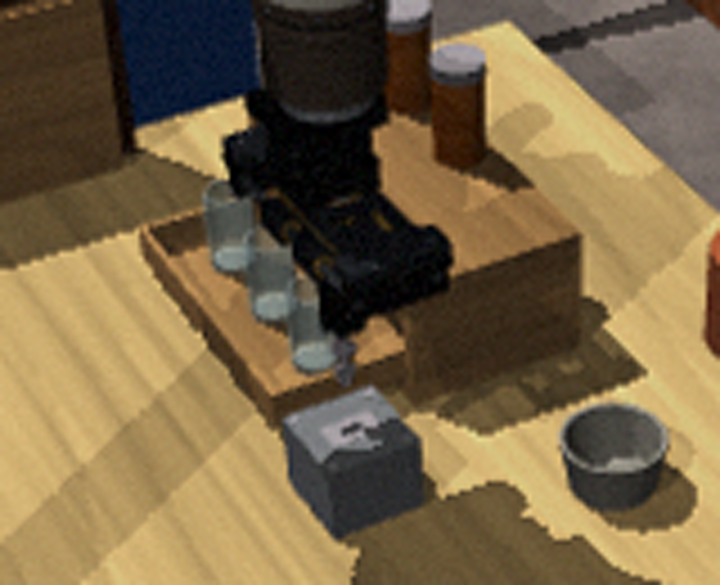

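The key is still gripped upright: in the wrist picture its shank and flange are at (239,205) and the slot is at (236,176) just ahead. Now I'll measure both in tool axes.

```bash
python3 - <<'E'
from h import *
z=np.load('wrist2.npz');d,p=z['d'],z['p'];T,W=wcloud(d,dict(tool_pos=z['tp'],tcp_rot=z['tr']))
r=np.s_[165:285,255:375];t=T[r].reshape(-1,3);w=W[r].reshape(-1,3);px=p[r].reshape(-1,3).astype(int)
m=(w[:,2]>56)&(w[:,2]<68);print('top',m.sum(),w[m].mean(0).round(1),t[m].min(0).round(1),t[m].max(0).round(1))
q=t[m][:,:2];print(cv2.minAreaRect(q.astype(np.float32)))
# side edges and far edge, robust
print('y edges',np.percentile(q[:,1],[.5,99.5]),'x far',np.percentile(q[:,0],99.5))
# slot: brown pixels
s=np.s_[218:252,300:332];ps=p[s].astype(int);b=(ps[...,0]-ps[...,2]>25)|(ps.sum(-1)<150)
tt=T[s];vv,uu=np.nonzero(b);print('slot px',b.sum(),uu.mean()+300,vv.mean()+218,uu.min()+300,uu.max()+300,vv.min()+218,vv.max()+218)
c=ctrl.get_calibration('wrist');M=np.array(c['mount'])
zt=np.median(t[m][:,2])
def hit(u,v):
    a=(u-c['cx'])/c['fx'];e=(v-c['cy'])/c['fy'];rr=np.hypot(a,e)+1e-9
    D=M[:3,:3]@np.array([a*np.tan(rr)/rr,e*np.tan(rr)/rr,1]);return M[:3,3]+D*(zt-M[2,3])/D[2]
print('slot centre tool',hit((uu.min()+uu.max())/2+300,(vv.min()+vv.max())/2+218), hit(uu.mean()+300,vv.min()+218),hit(uu.mean()+300,vv.max()+218),zt)
r=np.s_[235:330,290:350];t=T[r].reshape(-1,3)
for lo,hi in((9,20),(20,26),(26,36),(36,48),(48,62)):
    m=(t[:,2]>lo)&(t[:,2]<hi)&(abs(t[:,0])<30)&(abs(t[:,1])<14)
    if m.sum():print(lo,m.sum(),t[m].min(0).round(1),t[m].max(0).round(1),np.median(t[m],0).round(1))
cv2.imwrite('pics/w2c.png',cv2.resize(p[200:320,260:380],(580,580),interpolation=cv2.INTER_CUBIC)[:,:,::-1])
E
```

```text
top 9040 [544.7 260.2  61.5] [-35.1 -39.7 100.8] [ 39.5  35.  109.2]
((2.1029586791992188, -2.372997283935547), (74.49578094482422, 74.52860260009766), 0.19567492604255676)
y edges [-39.01621429  34.44989136] x far 39.06004919111865
slot px 153 314.3921568627451 234.30718954248366 309 319 223 244
slot centre tool [  2.95147847  -2.26216228 103.73659503] [ 10.76046061  -1.96280699 103.73659503] [ -4.98506395  -1.99802844 103.73659503] 103.73659502915723
9 5 [ 8.9 -7.5  9.2] [9.1 9.1 9.8] [ 9.  -5.2  9.4]
20 112 [ 2.8 -7.3 23.5] [ 8.2  7.8 26. ] [ 6.   0.5 25. ]
26 69 [ 1.5 -7.9 26. ] [ 8.3  8.5 29.8] [ 6.6  0.  27.2]
36 79 [ 2.2 -1.7 41.6] [ 6.3  2.8 47.8] [ 4.8  0.6 43.3]
48 13 [ 3.4 -1.8 48.1] [ 6.   2.9 57.4] [ 5.6  0.6 49.3]
```

View pics/w2c.png

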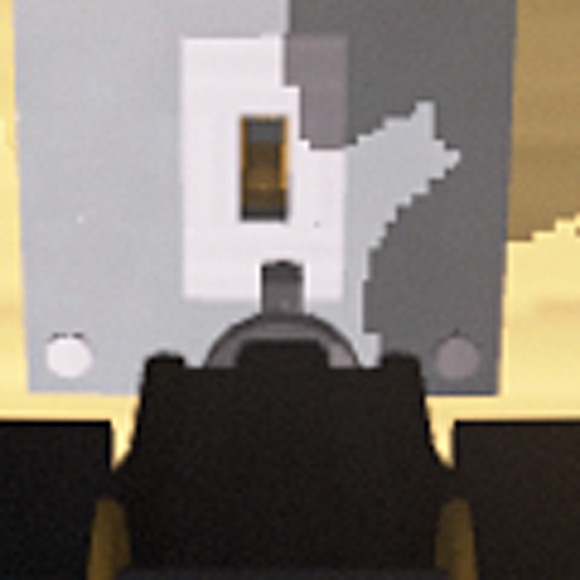

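Slot in tool axes: (2.6,-2.1), 104 mm ahead. The key's axis is at (-0.3,0.4) with the tip 60 mm ahead, so I shift (2.9,-2.5) and go down about 44 mm to the rim. I'll lower to just inside the slot and watch the force.

```bash
python3 -m inch '[[[2.9,-2.5,0,0,0,0,255],[2.9,-2.5,12,0,0,0,255],[2.9,-2.5,24,0,0,0,255],[2.9,-2.5,36,0,0,0,255],[2.9,-2.5,40,0,0,0,255],[2.9,-2.5,40,0,0,0,255],[2.9,-2.5,40,0,0,0,255]]]';python3 -m inch '[[[0,0,2,0,0,0,255],[0,0,4,0,0,0,255],[0,0,6,0,0,0,255],[0,0,8,0,0,0,255],[0,0,10,0,0,0,255],[0,0,10,0,0,0,255]]]'
```

```text
t: 8.4
tool_pos: [542.1, 261.4, 126.6]
tcp_rot: [3.141, 0.039, 0.0]
ft_force: [0.7, 0.5, -0.6]
gripper_width: 8.6
grip_force: 30.0
t: 9.0
tool_pos: [541.7, 261.2, 116.2]
tcp_rot: [3.141, 0.039, -0.001]
ft_force: [-1.0, 0.7, -0.1]
gripper_width: 8.8
grip_force: 30.0
```

The tip is about 5 mm deep with no force. Continuing down to the pins.

```bash
python3 -m inch '[[[0,0,3,0,0,0,255],[0,0,6,0,0,0,255],[0,0,9,0,0,0,255],[0,0,10,0,0,0,255],[0,0,10,0,0,0,255]]]';python3 -m inch '[[[0,0,1,0,0,1,255],[0,0,2,0,0,2,255],[0,0,3,0,0,0,255],[0,0,4,0,0,-2,255],[0,0,5,0,0,0,255],[0,0,6,0,0,2,255],[0,0,7,0,0,0,255],[0,0,8,0,0,-2,255],[0,0,8,0,0,0,255],[0,0,8,0,0,0,255]]]'
```

```text
t: 9.5
tool_pos: [541.2, 261.0, 106.0]
tcp_rot: [3.141, 0.039, -0.003]
ft_force: [-2.0, -0.0, -1.2]
gripper_width: 8.5
grip_force: 30.0
t: 10.5
tool_pos: [541.7, 261.1, 101.2]
tcp_rot: [3.141, 0.038, 0.001]
ft_force: [-7.1, -2.3, 13.0]
gripper_width: 8.4
grip_force: 30.0
```

Pin 1 is pushing back with 13 N. There's also some side load in -x, so I'll ease x back by 1 mm and keep pushing with twists.

```bash
python3 -m inch '[[[-1,0,0,0,0,2.5,255],[-1,0,1,0,0,0,255],[-1,0,1,0,0,-2.5,255],[-1,0,2,0,0,0,255],[-1,0,2,0,0,2.5,255],[-1,0,3,0,0,0,255],[-1,0,3,0,0,-2.5,255],[-1,0,3,0,0,0,255],[-1,0,3,0,0,0,255]]]'
```

```text
t: 11.4
tool_pos: [541.8, 261.0, 97.6]
tcp_rot: [3.141, 0.038, 0.004]
ft_force: [-2.0, -3.4, 8.5]
gripper_width: 8.6
grip_force: 30.0
```

```bash
python3 -m inch '[[[0,0.5,1,0,0,2.5,255],[0,0.5,2,0,0,0,255],[0,0.5,3,0,0,-2.5,255],[0,0.5,4,0,0,0,255],[0,0.5,5,0,0,2.5,255],[0,0.5,5,0,0,0,255],[0,0.5,6,0,0,-2.5,255],[0,0.5,6,0,0,0,255],[0,0.5,6,0,0,0,255]]]'
```

```text
t: 12.3
tool_pos: [542.5, 261.0, 90.4]
tcp_rot: [-3.14, -0.039, -0.006]
ft_force: [2.6, -2.2, 1.4]
gripper_width: 8.8
grip_force: 30.0
```

```bash
python3 -m inch '[[[0.5,0,1,0,0,2,255],[0.5,0,2,0,0,0,255],[0.5,0,3,0,0,-2,255],[0.5,0,3,0,0,0,255],[0.5,0,3,0,0,0,255]]]'
python3 - <<'E'
from h import *
o=ctrl.get_obs();p,d=grab('wrist');o2=ctrl.get_obs();T,W=wcloud(d,o)
t=T[200:335,290:350].reshape(-1,3)
m=(t[:,2]>20)&(t[:,2]<60)&(abs(t[:,1])<14)&(abs(t[:,0])<20)
print(np.histogram(t[m][:,2],bins=np.arange(20,40,1)),o['tool_pos'])
E
```

```text
t: 12.8
tool_pos: [542.9, 261.1, 90.3]
tcp_rot: [-3.141, -0.042, -0.007]
ft_force: [-3.1, -2.4, 14.9]
gripper_width: 8.6
grip_force: 30.0
(array([  0,   0,   0,   4,  41,  54,  32, 311, 868, 344,  20,   0,   0,
         0,   0,   0,   0,   0,   0]), array([20, 21, 22, 23, 24, 25, 26, 27, 28, 29, 30, 31, 32, 33, 34, 35, 36,
       37, 38, 39])) [542.89327007 261.1171915   90.30035631]
```

The key is seated: the flange top is about 4 mm above the top face, with a stiff stop at 15 N. Now the clockwise turn (positive about tool z).

```bash
python3 -m inch '[[[0,0,0,0,0,6,255],[0,0.1,0,0,0,12,255],[0,0.1,0,0,0,18,255],[0,0.2,0,0,0,24,255],[0,0.2,0,0,0,30,255],[0,0.3,0,0,0,36,255],[0,0.3,0,0,0,42,255],[0,0.4,0,0,0,48,255],[0,0.4,0,0,0,48,255]]]'
```

```text
t: 13.75
tool_pos: [542.6, 259.6, 90.3]
tcp_rot: [-2.886, 1.241, -0.005]
ft_force: [-3.4, -5.4, 16.2]
gripper_width: 9.1
grip_force: 30.0
```

```bash
python3 -m inch '[[[0.3,0.8,0,0,0,6,255],[0.3,0.8,0,0,0,12,255],[0.3,0.8,0,0,0,18,255],[0.3,0.8,0,0,0,24,255],[0.3,0.8,0,0,0,30,255],[0.3,0.8,0,0,0,36,255],[0.3,0.8,0,0,0,42,255],[0.3,0.8,0,0,0,47,255],[0.3,0.8,0,0,0,50,255],[0.3,0.8,0,0,0,50,255],[0.3,0.8,0,0,0,50,255],[0.3,0.8,0,0,0,50,255],[0.3,0.8,0,0,0,50,255]]]'
python3 - <<'E'
from h import *
o=ctrl.get_obs();go(540,260,90,-95);print(o['moment'],o['joints'])
p,d=grab('wrist');cv2.imwrite('pics/w3.png',cv2.resize(p[180:340,220:420],(750,600),interpolation=cv2.INTER_CUBIC)[:,:,::-1])
E
```

```text
t: 15.05
tool_pos: [541.2, 258.7, 90.2]
tcp_rot: [2.092, -2.343, 0.003]
ft_force: [-6.0, -4.8, 17.6]
gripper_width: 9.0
grip_force: 30.0
shift [-1.17  1.36  0.23] turn [-0.06 -0.1  -1.46] t 15.05 yaw -96.46
[-1.4642808   2.08177318  0.04369   ] [ 0.71653856  0.47411555 -0.23547438  0.00262685 -0.86168489 -0.83097752]
```

View pics/w3.png

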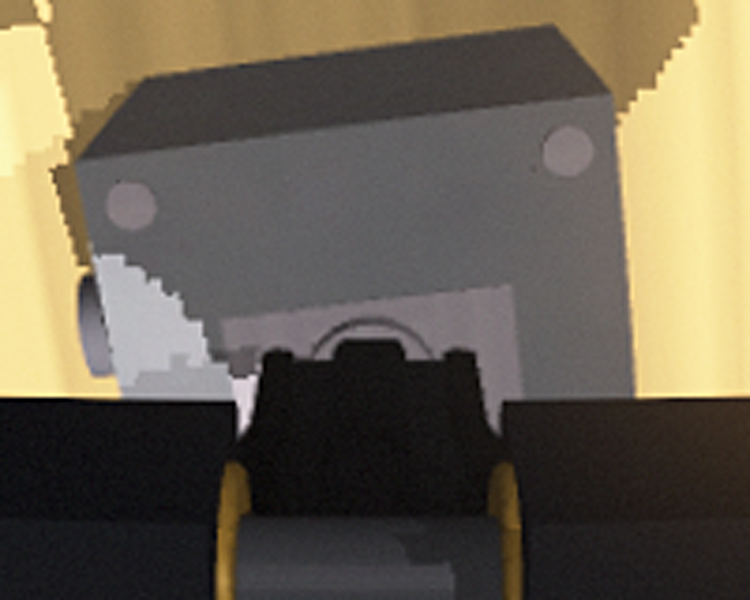

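The flange is flat on the top face at (370,340). The bow is still square in the fingers, which have turned 98° relative to the switch. The measured yaw of -96.5° and the 17 N downward push agree, so I'm handing in.

```bash
python3 -c "
from plant import ctrl
print(ctrl.hand_in())"
```

```text
the job is handed in; nothing more can be done
None
```

I handed the job in at about 15 s, with the gripper still holding the key fully home in the switch, turned clockwise about 98° (past the quarter turn); the interface returned no verdict.

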